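Reset the tripped boiler cut-out and restart

ROBOT

A 6-joint arm with a two-finger parallel gripper is mounted at the origin on the work surface. World frame = base frame: x ahead of the robot, y to its left, z up, the work surface at z = 0. Lengths are in m, angles in rad, forces in N, time in s.
With the tool pointing down it reaches from about 0.375 to 0.9 m from the base axis. Payload 3.1 kg.
Tool frame: the origin (TCP) lies between the finger pads; the fingertips stand 19 mm ahead of it and the grasp point (between the pads) is the TCP; z points along the fingers, y is the line along which they close (so a half turn about z gives the same grasp; the last joint's range is limited). The gripper opens to 87 mm and grips with 3 to 60 N. Pads are 19 mm wide; open, the fingers measure 117 mm over their backs; the gripper's body (75 mm by 190 mm) begins 51 mm behind the grasp point.
Start: joints at [0.968, 0.527, 1.433, -0, 1.181, -0.178], TCP at [0.258, 0.569, 0.242] pointing down, gripper open.
Joint ranges: [-3.08, 3.08], [-0.75, 2.2], [0.22, 2.44], [-1.43, 4.57], [0, 2.65], [-2.85, 2.85]. Speed limits (rad/s): [2.79, 2.79, 3.14, 3.14, 3.14, 3.14].

INTERFACE

Orientations are given as a unit quaternion [x, y, z, w].
In Python, from rig import telemetry, viewer, hand_in gives the robot as it stands. The module is installed in compiled form; this text tells all that it offers.
- The arm moves only by the shell command python3 -m creep 'ROWS' [FORCE]. ROWS is JSON, a list of rows, each an object with "translation": the shift along the tool's x, y, z in mm, a list of three; "roll": the turn about the tool's z in degrees; "gripper": the finger opening in mm, from 0 to 87. In form: [{"translation": [tx, ty, tz], "roll": roll, "gripper": gripper}, ...]. A call has 1 to 5 rows; each row is the pose to reach, as a shift and turn from the pose commanded when the call began, along the tool's axes at that moment; what a row does not reach only later rows make up. A row lasts 1/12 s, in which the tool goes at most 41.7 mm and 7.16 degrees, less where a joint would pass 70% of its speed; a pose out of reach is approached as far as the arm can. A call with a gripper value outside its range is refused whole. The fingers move at their own pace and stop on an object; FORCE is the grip in N (left out, the last holds). Time passes only in rows, so rows that repeat a pose let the fingers close. It gives the time, the measured TCP pose, the force, the opening and the grip force at its end, in the units of the state.
- telemetry.get_obs(): the state, without advancing time (a new reading comes with each control period).
- viewer.camera(name): name is "side" or "top"; returns the picture (420x560x3 uint8, blue, green, red); there is no depth.
- viewer.camera_info(name): a dict with "intrinsics" (3x3 intrinsics, pixels), "k1" (the pictures are not rectified: a ray, as slopes to the right and down, at radius r is drawn at 1 + k1 r^2 times it, then the intrinsics apply), "rvec" (rotation vector, rad) and "tvec" (3), from world to camera coordinates, as OpenCV has them. Camera axes: x right, y down, z forward; pixel columns grow to the right and rows downward; lengths in m; the calibration is good to about 2 mm. A picture is of the moment at which its call begins. camera_info takes no time and is no camera call.
- hand_in(): hands the job in; it is judged then, once.
Trained networks look in the newest picture that a camera, given by its name, has taken for a name from the list of things; names that differ only in an ending like _2 or _b are one class to them, and where a whole thing is asked for, a point or a joint stands for the part that bears it (a point fixed in the world has none). Each returns a list of dicts, best first, with "p" (0 to 1); they miss things now and then, are a little off and sometimes report something else, mostly with a low value. They report only what shows in the picture. A call takes as long as a camera call. They do not tell look-alikes from the thing itself.
- viewer.recognise(camera, thing): "bbox" ([left, top, width, height] in pixels, round what is visible of it).
The state is a dict: "time": time; "q": joint angles; "joint_velocities": joint speeds; "joint_torque": joint torques, N m; "position": TCP position; "tool_rot": TCP orientation; "ft_force": force on the tool from outside, world axes, zero at the start; "moment": the same for the moment, N m; "grip_width": finger opening in m; "grip_force": force on a finger pad.
Only numpy, scipy, OpenCV 4.12 (cv2) and the standard library are available. Lean on these libraries where they do the work, as an engineer would, in place of code of your own. Each camera call takes 0.05 s, during which the arm holds its last target. There are 200 camera calls.

TASK

One of the three identical safety cut-outs on the boiler top has tripped: its round reset button stands up well above its collar, while on the other two it is almost level. With the fingertips, gently push that button fully home, where it stays, and after that press the small flat start button on the two-button station all the way down, let it spring back up, and move clear of everything. Do not press the wide mushroom-headed stop button, do not touch the other two cut-outs, and leave the torch, brass fitting, jar and wrench where they are; nothing is to be grasped or lifted.

Things in the scene. Friction and masses are not known exactly. Their poses are not given: they have to be found in the camera images.
- cutout_tripped: The tripped safety cut-out: grey box 90 mm (its x) by 80 mm (its y) by 55 mm high, fixed; only its raised button sets it apart from the other two. Origin: centre of its underside; z up. On the middle of its top: a dark steel collar, 44 mm diameter, 4 mm high (top 59 mm above the boiler top), and in it the white reset button, 32 mm diameter. Its place in the row of three varies.
- reset_top (a point): Centre of the top face of the tripped cut-out's reset button; it moves with the button. About 79 mm above the boiler top when tripped (20 mm above the collar), 63 mm when fully home (4 mm above the collar).
- reset (a joint): Travel of that reset button in m: about 0 (up to 0.001) when tripped, 0.016 when fully home against its stop. It moves straight down against a steady drag of about 4 N, has no spring and stays where it is left.
- cutout_2: An identical cut-out that has not tripped: its button stands only 4 mm above its collar (top 63 mm above the boiler top). Fixed. Origin: centre of its underside. Not to be touched.
- cutout_3: The other cut-out that has not tripped, the same as cutout_2. Not to be touched.
- station: Two-button station: grey box 60 mm (its x) by 120 mm (its y) by 45 mm high, fixed to the boiler top. Origin: centre of its underside; z up. The start button stands 30 mm to its +y, the stop button 30 mm to its -y, each in a dark steel collar of 36 mm diameter, 3 mm high.
- start_top (a point): Centre of the top of the start button: flat, round, white, 26 mm diameter. Its top is 58 mm above the boiler top at rest, 10 mm above its collar.
- start (a joint): Travel of the start button in m: 0 at rest, 0.006 fully down. Spring return: about 1.2 N to start it, 4.8 N fully down.
- stop_top (a point): Centre of the top of the stop button: a white mushroom head of 40 mm diameter, its top 71 mm above the boiler top, 60 mm from the start button. Not to be pressed.
- stop (a joint): Travel of the stop button in m: 0 at rest, 0.006 fully down. Springs like the start button.
- torch: Dark metal torch standing on its head, loose: 42 mm diameter at the foot, 30 mm above, 125 mm tall. Origin: centre of its underside.
- nipple: Brass pipe fitting standing on end, loose: 34 mm diameter with a 42 mm band, 55 mm tall. Origin: centre of its underside.
- jar: Closed jar, loose: 60 mm diameter, 70 mm tall. Origin: centre of its underside.
- wrench: Steel wrench lying flat, loose, 190 mm long along its x. Origin: underside, near its middle.
Mind the look-alikes: they are no part of the job. Leave any pink, purple or red look-alike of the jar alone.

How it is judged:
On the way, in this order (a step that is already met when the one before it is completed fails the run):
1. the tripped cut-out's reset button is pushed fully home (value of joint reset above 0.0135 m), for 0.1 s.
2. the start button is pressed down (value of joint start above 0.0045 m and value of joint reset above 0.0135 m), for 0.05 s.
At the end, for the whole second after the job is handed in: The reset button is home (within 2.5 mm of its stop), start and stop are both fully up (within 1 mm), and the torch, fitting, jar and wrench are within 10 mm of where they were, at rest (value of joint reset above 0.0135 m and value of joint each of start, stop below 0.001 m and distance of each of torch, nipple, jar, wrench from where it was at the start of the episode below 0.01 m and linear speed of each of torch, nipple, jar, wrench below 0.02 m/s); the robot touches nothing.
It fails at once if the start button is pressed (over 2 mm) before the reset button is home (value of joint start above 0.002 m and value of joint reset below 0.0135 m).
It fails at once if the stop button is pressed (over 1.5 mm) or one of the other two cut-outs is touched (over 1 N) (value of joint stop above 0.0015 m or contact force between any of the fingers, the arm and cutout_2 above 1 N or contact force between any of the fingers, the arm and cutout_3 above 1 N).
It fails at once if the tripped cut-out or the station is pressed harder than 40 N (contact force between any of the fingers, the arm and cutout_tripped above 40 N or contact force between any of the fingers, the arm and station above 40 N).
It fails at once if a button or its box is pressed with the arm or the gripper's body (over 2 N) and not the fingers (contact force between the arm and cutout_tripped above 2 N or contact force between the arm and station above 2 N).
It fails at once if the torch, fitting, jar or wrench is moved more than 10 mm or lifted (distance of any of torch, nipple, jar, wrench from where it was at the start of the episode above 0.01 m).
It also fails if it takes over 38 s, if anything falls off the work surface, if the arm or the gripper's body presses on something with over 40 N, if the wrist force passes 120 N, or if a joint passes its speed limit or range.

## Working session

There is one attempt and no reset: what is moved stays moved. The work goes in short steps, Python scripts to look and compute and a shell command to move; the robot and the scene stay as the last step left them, time stands still between calls to the robot, and variables do not carry over. Pictures are saved under pics/ and viewed, at most 10 in all, crops included, and the job is handed in when it is done.

```bash
mkdir -p pics; cat > h.py <<'E'
import numpy as np, cv2
from rig import telemetry, viewer
def cam(n):
    i=viewer.camera_info(n); return np.array(i["intrinsics"],float),float(i["k1"]),cv2.Rodrigues(np.array(i["rvec"],float))[0],np.array(i["tvec"],float).ravel()
def ray(n,p):
    K,k,R,t=cam(n); u=cv2.undistortPoints(np.array([[p]],float),K,np.array([k,0,0,0,0.]))[0,0]
    return -R.T@t, R.T@np.array([u[0],u[1],1])
def atz(n,p,z):
    c,d=ray(n,p); return c+d*(z-c[2])/d[2]
def tri(p1,p2,n1="top",n2="side"):
    c,d=ray(n1,p1); e,f=ray(n2,p2)
    s=np.linalg.lstsq(np.c_[d,-f],e-c,rcond=None)[0]; a=c+s[0]*d; b=e+s[1]*f
    return (a+b)/2, np.linalg.norm(a-b)
def proj(n,X):
    K,k,R,t=cam(n); return cv2.projectPoints(np.array([X],float),R,t,K,np.array([k,0,0,0,0.]))[0][0,0]
E
python3 - <<'E'
from h import *
for n in("top","side"):
    cv2.imwrite(f"pics/{n}1.png",viewer.camera(n)); K,k,R,t=cam(n); print(n,(-R.T@t).round(3),R[2].round(2),K[0,0])
    for th in ["cutout_tripped","reset_top","station","start_top","stop_top","torch","nipple","jar","wrench"]:
        print(th,[(np.round(r["bbox"]).astype(int).tolist(),round(r["p"],2)) for r in viewer.recognise(n,th)][:5])
o=telemetry.get_obs(); print({k:np.round(v,3).tolist() for k,v in o.items()})
E
```

```text
top [0.459 0.074 1.213] [ 0.09 -0.01 -1.  ] 493.78779431778213
cutout_tripped [([375, 146, 40, 51], 0.97)]
reset_top [([389, 167, 14, 7], 0.45)]
station [([319, 234, 60, 31], 0.81)]
start_top [([330, 245, 14, 12], 0.42)]
stop_top [([352, 240, 17, 13], 0.8)]
torch [([150, 263, 27, 16], 0.64)]
nipple [([411, 250, 27, 23], 0.55)]
jar [([192, 261, 31, 23], 0.9), ([97, 230, 32, 26], 0.83), ([139, 196, 28, 26], 0.7), ([190, 208, 29, 27], 0.69), ([69, 193, 40, 26], 0.6)]
wrench [([444, 165, 25, 76], 0.76)]
side [ 0.034 -0.831  0.737] [ 0.42  0.74 -0.53] 459.03843221244927
cutout_tripped [([350, 256, 50, 48], 0.81)]
reset_top [([366, 260, 18, 14], 0.51)]
station [([258, 256, 49, 48], 0.92)]
start_top [([270, 255, 12, 13], 0.67)]
stop_top [([285, 265, 16, 14], 0.46)]
torch [([194, 172, 11, 37], 0.89)]
nipple [([305, 314, 20, 33], 0.77), ([360, 316, 64, 48], 0.68)]
jar [([215, 153, 16, 22], 0.89), ([200, 164, 18, 25], 0.78), ([198, 196, 26, 28], 0.68), ([235, 188, 21, 31], 0.63), ([267, 256, 17, 10], 0.36)]
wrench [([354, 316, 70, 50], 0.94)]
{'time': 1.0, 'q': [0.967, 0.528, 1.433, 0.0, 1.181, -0.178], 'joint_velocities': [0.001, -0.001, -0.0, 0.001, -0.001, -0.002], 'joint_torque': [0.001, -44.001, -17.699, 0.064, 0.05, -0.0], 'position': [0.258, 0.569, 0.242], 'tool_rot': [0.211, 0.978, 0.0, -0.0], 'ft_force': [-0.537, 0.18, 0.451], 'moment': [-0.018, -0.031, 0.001], 'grip_force': 0.0, 'grip_width': 0.087}
```

View pics/top1.png

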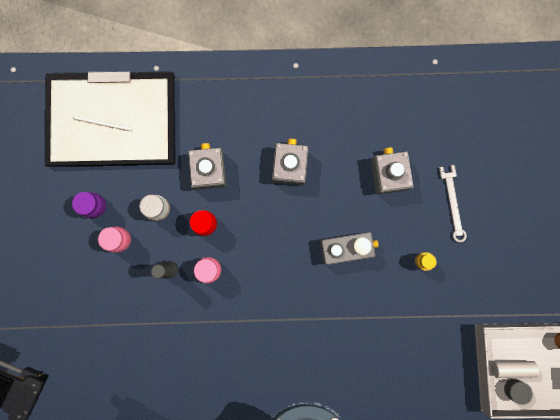

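View pics/side1.png

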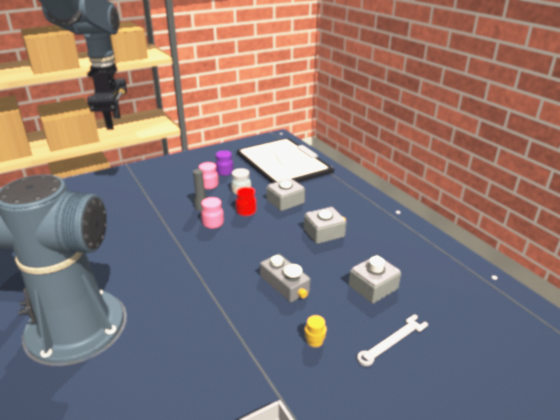

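```bash
python3 - <<'E'
import cv2,numpy as np
a=cv2.imread('pics/top1.png')[110:280,310:480];b=cv2.imread('pics/side1.png')[225:355,250:430]
cv2.imwrite('pics/crop1.png',np.hstack([cv2.resize(a,(400,400),interpolation=2),cv2.resize(b,(400,400*130//180),interpolation=2)] if 0 else [cv2.resize(a,(400,400),interpolation=2),cv2.copyMakeBorder(cv2.resize(b,(400,289),interpolation=2),0,111,0,0,0)]))
E
```

```text
(no output)
```

View pics/crop1.png

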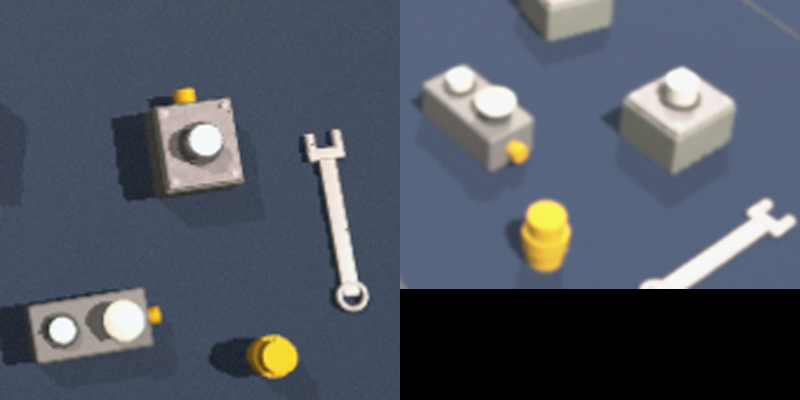

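The top view shows three cut-outs, with buttons at (205,167), (290,162) and (397,170). Only the one at (397,170), side (377,262), stands up well clear of its collar. The station's small flat start button is at top (337,250), side (277,259), and the wide mushroom stop is at (363,245). The pink, red and purple jars are decoys; the white jar at (154,207) is the real one. The yellow fitting is at (427,261).

```bash
python3 - <<'E'
from h import *
from scipy import ndimage as nd
T=cv2.imread('pics/top1.png')
g=T.min(2); l,n=nd.label(g>195)
for nm,p in dict(c3=(205,167),c2=(290,162),reset=(397,170),start=(337,250),stop=(363,245)).items():
    i=l[p[1],p[0]]; print(nm,i,(l==i).sum(),nd.center_of_mass(l==i)[::-1])
P=dict(reset=((397.1,169.5),(377.4,262)),start=((336.4,250.3),(277,259)),stop=((362.7,245.7),(292.8,270)))
for k,(a,b) in P.items():
    X,e=tri(a,b); print(k,X.round(4),round(e,4))
for k,p,z in [("reset",(397.1,169.5),.079),("start",(336.4,250.3),.058),("stop",(362.7,245.7),.071),("c2",(290,162),.063),("c3",(205,167),.063),("nipple",(427.5,261),.055)]:
    X=atz("top",p,z); print(k,X.round(4),"side px",proj("side",X).round(1), "r",np.hypot(*X[:2]).round(3))
o=telemetry.get_obs(); from scipy.spatial.transform import Rotation as R
print(R.from_quat(o["tool_rot"]).as_matrix().round(3))
E
```

```text
c3 15 135 (np.float64(204.9185185185185), np.float64(165.6962962962963))
c2 13 135 (np.float64(290.0074074074074), np.float64(161.06666666666666))
reset 16 145 (np.float64(397.17241379310343), np.float64(168.86206896551724))
start 31 92 (np.float64(336.0869565217391), np.float64(249.91304347826087))
stop 27 218 (np.float64(362.5963302752294), np.float64(245.6559633027523))
reset [ 0.6458 -0.2261  0.0781] 0.0021
start [ 0.4624 -0.0814  0.0601] 0.0025
stop [ 0.4708 -0.1414  0.0659] 0.0006
reset [ 0.6447 -0.2253  0.079 ] side px [376.4 261.7] r 0.683
start [ 0.4613 -0.0811  0.058 ] side px [276.  259.8] r 0.468
stop [ 0.4705 -0.1403  0.071 ] side px [292.4 268.1] r 0.491
c2 [0.6711 0.0217 0.063 ] side px [324.1 214.4] r 0.671
c3 [0.6635 0.2217 0.063 ] side px [284.4 184.3] r 0.7
nipple [ 0.432  -0.2919  0.055 ] side px [315.  321.5] r 0.521
[[-0.911  0.412 -0.   ]
 [ 0.412  0.911  0.   ]
 [ 0.     0.    -1.   ]]
```

Triangulated heights are 78 mm for reset, 60 mm for start and 66 mm for stop, and start to stop measures 60 mm. These fit the text, so I'm going for reset at (0.645, -0.225) with the gripper closed.

```bash
python3 -m creep '[{"translation":[-31,-25.7,0],"roll":0,"gripper":0},{"translation":[-62,-51.4,0],"roll":0,"gripper":0},{"translation":[-93,-77.1,0],"roll":0,"gripper":0},{"translation":[-124,-102.8,0],"roll":0,"gripper":0},{"translation":[-155,-128.5,0],"roll":0,"gripper":0}]' 20
python3 -m creep '[{"translation":[-31,-25.7,0],"roll":0,"gripper":0},{"translation":[-62,-51.4,0],"roll":0,"gripper":0},{"translation":[-93,-77.1,0],"roll":0,"gripper":0},{"translation":[-124,-102.8,0],"roll":0,"gripper":0},{"translation":[-155,-128.5,0],"roll":0,"gripper":0}]'
python3 -m creep '[{"translation":[-31,-25.7,0],"roll":0,"gripper":0},{"translation":[-62,-51.4,0],"roll":0,"gripper":0},{"translation":[-93,-77.1,0],"roll":0,"gripper":0},{"translation":[-124,-102.8,0],"roll":0,"gripper":0},{"translation":[-155,-128.5,0],"roll":0,"gripper":0}]'
python3 -m creep '[{"translation":[-31,-25.7,0],"roll":0,"gripper":0},{"translation":[-62,-51.4,0],"roll":0,"gripper":0},{"translation":[-93,-77.1,0],"roll":0,"gripper":0},{"translation":[-124,-102.8,0],"roll":0,"gripper":0},{"translation":[-155,-128.5,0],"roll":0,"gripper":0}]'
cat > d.py <<'E'
from h import *; import sys
from scipy.spatial.transform import Rotation as R
o=telemetry.get_obs(); g=np.array(eval(sys.argv[1]))
print(round(o["time"],2),np.round(o["position"],4),o["tool_rot"],"go mm",(R.from_quat(o["tool_rot"]).inv().apply(g-o["position"])*1e3).round(1),np.round(o["ft_force"],1),o["grip_width"])
E
python3 d.py '[.645,-.225,.13]'
```

```text
time: 1.42
position: [0.3462, 0.387, 0.2417]
tool_rot: [0.21, 0.978, 0.0, 0.0]
ft_force: [0.7, -0.9, -0.3]
grip_width: 0.0615
grip_force: 0.0
time: 1.83
position: [0.4347, 0.2057, 0.2419]
tool_rot: [0.211, 0.978, 0.0, 0.0]
ft_force: [-0.4, -0.0, -0.2]
grip_width: 0.0282
grip_force: 0.0
time: 2.25
position: [0.523, 0.0245, 0.2418]
tool_rot: [0.211, 0.977, 0.0, 0.0]
ft_force: [-0.3, 0.2, -0.4]
grip_width: 0.0016
grip_force: 0.0
time: 2.67
position: [0.6112, -0.1564, 0.2417]
tool_rot: [0.211, 0.977, 0.0, 0.0]
ft_force: [1.2, 0.1, -0.1]
grip_width: 0.0006
grip_force: 0.0
2.67 [ 0.6112 -0.1564  0.2417] [2.11010859e-01 9.77483710e-01 5.70914335e-05 1.08158477e-04] go mm [-59.1 -48.5 111.7] [ 1.2  0.1 -0.1] 0.0005856190305000468
```

```bash
python3 -m creep '[{"translation":[-28,-24,10],"roll":0,"gripper":0},{"translation":[-58,-47,20],"roll":0,"gripper":0},{"translation":[-58,-47,50],"roll":0,"gripper":0},{"translation":[-58,-47,80],"roll":0,"gripper":0},{"translation":[-58,-47,100],"roll":0,"gripper":0}]'
python3 -m creep '[{"translation":[0,0,5],"roll":0,"gripper":0},{"translation":[0,0,10],"roll":0,"gripper":0},{"translation":[0,0,10],"roll":0,"gripper":0},{"translation":[0,0,10],"roll":0,"gripper":0}]'
python3 d.py '[.645,-.225,.100]'
python3 - <<'E'
from h import *
a=viewer.camera("top")[110:280,310:480];b=viewer.camera("side")[185:315,290:470]
cv2.imwrite('pics/crop2.png',np.hstack([cv2.resize(a,(400,400),interpolation=2),cv2.copyMakeBorder(cv2.resize(b,(400,289),interpolation=2),0,111,0,0,0)]))
E
```

```text
time: 3.08
position: [0.643, -0.2217, 0.1386]
tool_rot: [0.212, 0.977, 0.001, -0.002]
ft_force: [-0.0, -0.0, 0.1]
grip_width: 0.0001
grip_force: 0.0
time: 3.42
position: [0.6451, -0.2214, 0.133]
tool_rot: [0.211, 0.978, -0.0, 0.001]
ft_force: [-0.7, -1.1, 0.1]
grip_width: 0.0004
grip_force: 0.0
3.42 [ 0.6451 -0.2214  0.133 ] [ 2.10600163e-01  9.77571341e-01 -4.09956516e-04  1.29494095e-03] go mm [-1.3 -3.3 33. ] [-0.7 -1.1  0.1] 0.00042825511344493167
```

View pics/crop2.png

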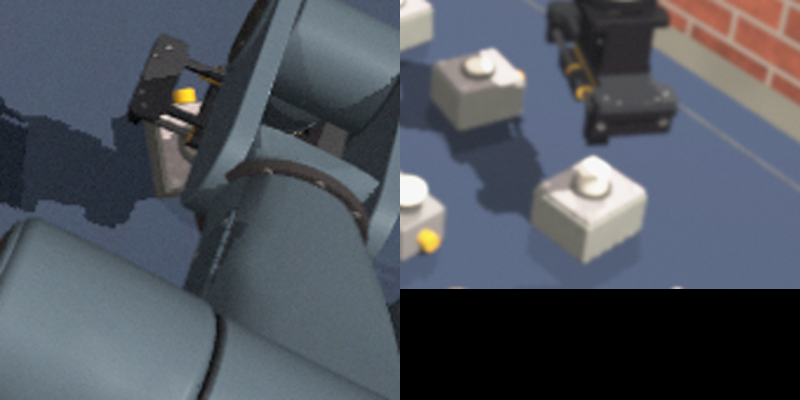

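The side view shows the closed fingertips at about (379,247), just above the raised button at (376,263). The arm hides them in the top view. I'll check the projected tip and then descend.

```bash
python3 - <<'E'
from h import *
for z in (.114,.133): print(proj("side",[.6451,-.2214,z]))
E
python3 -m creep '[{"translation":[-1,-3,10],"roll":0,"gripper":0},{"translation":[-1,-3,20],"roll":0,"gripper":0},{"translation":[-1,-3,28],"roll":0,"gripper":0},{"translation":[-1,-3,28],"roll":0,"gripper":0}]'
python3 d.py '[.645,-.225,.098]'
```

```text
[377.20916335 248.55291266]
[378.20945502 241.74614782]
time: 3.85
position: [0.6421, -0.2235, 0.1008]
tool_rot: [0.211, 0.977, 0.001, -0.002]
ft_force: [-0.4, -0.1, -0.4]
grip_width: 0.0002
grip_force: 0.0
3.85 [ 0.6421 -0.2235  0.1008] [ 2.10941674e-01  9.77495515e-01  7.06174471e-04 -2.37288657e-03] go mm [-3.3 -0.1  2.8] [-0.4 -0.1 -0.4] 0.0002175555230921051
```

```bash
python3 -m creep '[{"translation":[-1,0,3],"roll":0,"gripper":0},{"translation":[-1,0,5],"roll":0,"gripper":0},{"translation":[-1,0,7],"roll":0,"gripper":0},{"translation":[-1,0,9],"roll":0,"gripper":0},{"translation":[-1,0,11],"roll":0,"gripper":0}]'
python3 -m creep '[{"translation":[0,0,1.5],"roll":0,"gripper":0},{"translation":[0,0,3],"roll":0,"gripper":0},{"translation":[0,0,4],"roll":0,"gripper":0},{"translation":[0,0,4],"roll":0,"gripper":0}]'
```

```text
time: 4.27
position: [0.6448, -0.2247, 0.0931]
tool_rot: [0.211, 0.978, -0.0, 0.0]
ft_force: [-1.8, 0.6, 4.1]
grip_width: 0.0004
grip_force: 2.0
time: 4.6
position: [0.6448, -0.2248, 0.0884]
tool_rot: [0.211, 0.978, -0.0, 0.0]
ft_force: [-1.0, 0.6, 2.2]
grip_width: 0.0003
grip_force: 1.3
```

```bash
python3 -m creep '[{"translation":[0,0,1],"roll":0,"gripper":0},{"translation":[0,0,2],"roll":0,"gripper":0},{"translation":[0,0,3],"roll":0,"gripper":0},{"translation":[0,0,4],"roll":0,"gripper":0}]'
python3 -m creep '[{"translation":[0,0,0.7],"roll":0,"gripper":0},{"translation":[0,0,1.4],"roll":0,"gripper":0},{"translation":[0,0,1.4],"roll":0,"gripper":0}]'
```

```text
time: 4.93
position: [0.6448, -0.2248, 0.0845]
tool_rot: [0.211, 0.978, -0.0, 0.0]
ft_force: [-0.7, 0.0, 4.2]
grip_width: 0.0004
grip_force: 1.9
time: 5.18
position: [0.6448, -0.2247, 0.083]
tool_rot: [0.211, 0.978, -0.0, 0.0]
ft_force: [0.5, 0.0, 3.4]
grip_width: 0.0005
grip_force: 1.3
```

```bash
python3 -m creep '[{"translation":[0,0,0.5],"roll":0,"gripper":0},{"translation":[0,0,1],"roll":0,"gripper":0},{"translation":[0,0,1],"roll":0,"gripper":0}]'
python3 -m creep '[{"translation":[0,0,0.3],"roll":0,"gripper":0},{"translation":[0,0,0.5],"roll":0,"gripper":0},{"translation":[0,0,0.5],"roll":0,"gripper":0}]'
```

```text
time: 5.43
position: [0.6448, -0.2248, 0.0825]
tool_rot: [0.211, 0.978, -0.0, 0.0]
ft_force: [-0.6, -0.4, 5.2]
grip_width: 0.0003
grip_force: 2.4
time: 5.68
position: [0.6448, -0.2248, 0.0824]
tool_rot: [0.211, 0.978, -0.0, 0.0]
ft_force: [-1.6, 1.0, 6.4]
grip_width: 0.0002
grip_force: 3.5
```

```bash
python3 -m creep '[{"translation":[0,0,0.7],"roll":0,"gripper":0},{"translation":[0,0,1.4],"roll":0,"gripper":0},{"translation":[0,0,1.4],"roll":0,"gripper":0},{"translation":[0,0,1.4],"roll":0,"gripper":0}]'
```

```text
time: 6.02
position: [0.6448, -0.2248, 0.0823]
tool_rot: [0.211, 0.978, -0.0, 0.0]
ft_force: [-3.2, 0.2, 12.0]
grip_width: 0.0008
grip_force: 6.3
```

The button is against its stop: it held at 0.0823 while the force rose to 12 N. Now I lift and move to the start button.

```bash
python3 -m creep '[{"translation":[0,0,-20],"roll":0,"gripper":0},{"translation":[0,0,-45],"roll":0,"gripper":0},{"translation":[0,0,-70],"roll":0,"gripper":0},{"translation":[30,7,-72],"roll":0,"gripper":0},{"translation":[65,16,-72],"roll":0,"gripper":0}]'
python3 -m creep '[{"translation":[38,9.5,0],"roll":0,"gripper":0},{"translation":[76,19,0],"roll":0,"gripper":0},{"translation":[114,28.5,0],"roll":0,"gripper":0},{"translation":[150,37,0],"roll":0,"gripper":0},{"translation":[161,40,0],"roll":0,"gripper":0}]'
python3 -m creep '[{"translation":[0,0,5],"roll":0,"gripper":0},{"translation":[0,0,10],"roll":0,"gripper":0},{"translation":[0,0,10],"roll":0,"gripper":0},{"translation":[0,0,10],"roll":0,"gripper":0}]'
python3 d.py '[.462,-.081,.077]'
python3 - <<'E'
from h import *
a=viewer.camera("top")[110:280,310:480];b=viewer.camera("side")[195:325,250:430]
cv2.imwrite('pics/crop3.png',np.hstack([cv2.resize(a,(400,400),interpolation=2),cv2.copyMakeBorder(cv2.resize(b,(400,289),interpolation=2),0,111,0,0,0)]))
E
```

```text
time: 6.43
position: [0.5947, -0.1855, 0.1541]
tool_rot: [0.212, 0.977, -0.001, 0.004]
ft_force: [1.0, 0.6, -0.6]
grip_width: 0.0004
grip_force: 0.0
time: 6.85
position: [0.4547, -0.0761, 0.1513]
tool_rot: [0.21, 0.978, 0.001, -0.005]
ft_force: [-0.7, -0.9, -0.4]
grip_width: 0.0006
grip_force: 0.0
time: 7.18
position: [0.4637, -0.0818, 0.1417]
tool_rot: [0.211, 0.977, -0.0, 0.001]
ft_force: [0.1, 0.2, 0.2]
grip_width: 0.0004
grip_force: 0.0
7.18 [ 0.4637 -0.0818  0.1417] [ 2.11170945e-01  9.77448855e-01 -1.85045878e-04  7.31088917e-04] go mm [ 1.9  0.1 64.7] [0.1 0.2 0.2] 0.00036397331860179194
```

View pics/crop3.png

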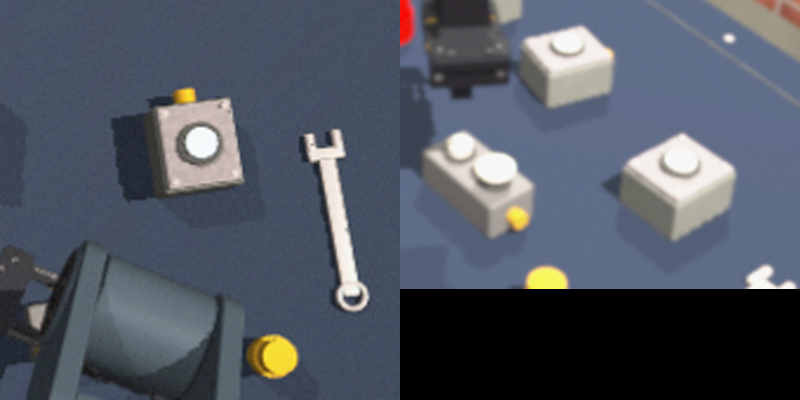

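The tripped button is now level (top (396,170), like the others). The fingertips hang at side (277,236), directly over the start button at (277,260). I'll descend.

```bash
python3 -m creep '[{"translation":[2,0,15],"roll":0,"gripper":0},{"translation":[2,0,30],"roll":0,"gripper":0},{"translation":[2,0,45],"roll":0,"gripper":0},{"translation":[2,0,55],"roll":0,"gripper":0},{"translation":[2,0,55],"roll":0,"gripper":0}]'
python3 -m creep '[{"translation":[0,0,2],"roll":0,"gripper":0},{"translation":[0,0,4],"roll":0,"gripper":0},{"translation":[0,0,6],"roll":0,"gripper":0},{"translation":[0,0,8],"roll":0,"gripper":0},{"translation":[0,0,8],"roll":0,"gripper":0}]'
python3 d.py '[.462,-.081,.071]'
```

```text
time: 7.7
position: [0.4598, -0.08, 0.0856]
tool_rot: [0.211, 0.977, 0.0, -0.001]
ft_force: [-0.6, 0.7, -0.7]
grip_width: 0.0004
grip_force: 0.0
time: 8.12
position: [0.4602, -0.0798, 0.0794]
tool_rot: [0.211, 0.978, -0.0, 0.0]
ft_force: [0.6, -0.5, 0.1]
grip_width: 0.0006
grip_force: 0.0
8.12 [ 0.4602 -0.0798  0.0794] [ 2.10790705e-01  9.77531179e-01 -5.39669314e-05  2.64253763e-04] go mm [-2.2 -0.4  8.4] [ 0.6 -0.5  0.1] 0.000607281588364802
```

```bash
python3 -m creep '[{"translation":[-2,0,2],"roll":0,"gripper":0},{"translation":[-2,0,4],"roll":0,"gripper":0},{"translation":[-2,0,6],"roll":0,"gripper":0},{"translation":[-2,0,7.5],"roll":0,"gripper":0},{"translation":[-2,0,7.5],"roll":0,"gripper":0}]'
python3 -m creep '[{"translation":[0,0,0.7],"roll":0,"gripper":0},{"translation":[0,0,1.5],"roll":0,"gripper":0},{"translation":[0,0,1.5],"roll":0,"gripper":0}]'
```

```text
time: 8.53
position: [0.4623, -0.0807, 0.0718]
tool_rot: [0.211, 0.978, -0.0, 0.001]
ft_force: [-0.2, -0.1, 4.0]
grip_width: 0.0006
grip_force: 2.2
time: 8.78
position: [0.4623, -0.0807, 0.0712]
tool_rot: [0.211, 0.978, -0.0, 0.001]
ft_force: [0.1, 0.6, 11.2]
grip_width: 0.0002
grip_force: 5.8
```

The start button is on its stop (11 N, TCP at 0.0712). Now I hold briefly, then lift straight up and clear.

```bash
python3 -m creep '[{"translation":[0,0,0],"roll":0,"gripper":0},{"translation":[0,0,-10],"roll":0,"gripper":0},{"translation":[0,0,-40],"roll":0,"gripper":0},{"translation":[0,0,-75],"roll":0,"gripper":0},{"translation":[0,0,-110],"roll":0,"gripper":0}]'
python3 -m creep '[{"translation":[0,0,-40],"roll":0,"gripper":0},{"translation":[0,30,-60],"roll":0,"gripper":0},{"translation":[0,65,-60],"roll":0,"gripper":0},{"translation":[0,100,-60],"roll":0,"gripper":0},{"translation":[0,125,-60],"roll":0,"gripper":0}]'
python3 -m creep '[{"translation":[0,0,0],"roll":0,"gripper":0},{"translation":[0,0,0],"roll":0,"gripper":0},{"translation":[0,0,0],"roll":0,"gripper":0},{"translation":[0,0,0],"roll":0,"gripper":0},{"translation":[0,0,0],"roll":0,"gripper":0}]'
python3 - <<'E'
from h import *
a=viewer.camera("top");b=viewer.camera("side")
cv2.imwrite('pics/end.png',np.hstack([a[100:300,60:480],b[140:340,180:440]]))
E
```

```text
time: 9.2
position: [0.4606, -0.0801, 0.1806]
tool_rot: [0.211, 0.978, 0.0, -0.002]
ft_force: [0.6, -0.2, -0.1]
grip_width: 0.0009
grip_force: 0.0
time: 9.62
position: [0.5139, 0.0354, 0.2408]
tool_rot: [0.211, 0.978, 0.0, 0.001]
ft_force: [-0.6, -0.1, -0.0]
grip_width: 0.0004
grip_force: 0.0
time: 10.03
position: [0.5128, 0.0324, 0.24]
tool_rot: [0.212, 0.977, -0.0, -0.0]
ft_force: [-1.0, 0.5, -0.2]
grip_width: 0.0006
grip_force: 0.0
```

View pics/end.png

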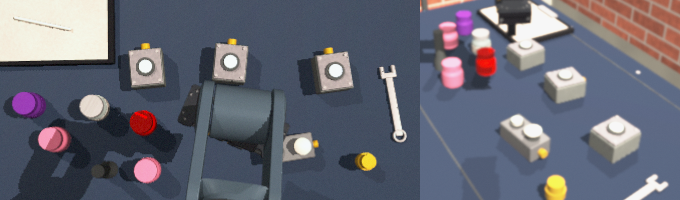

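All three cut-out buttons are level, both station buttons are up (crop (517,121) and (533,131)), the loose things have not moved, and the arm is clear.

```bash
python3 -c "
from rig import hand_in
print(hand_in())"
```

```text
the job is handed in; nothing more can be done
None
```

The reset button was pushed home, then the start button was pressed and released, the arm was moved clear with nothing else disturbed, and the job was handed in; no verdict was returned.

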